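# Roll the trunking covers flush

## Robot

A 6-joint arm with a two-finger parallel gripper is mounted at the origin on the work surface. World frame = base frame: x ahead of the robot, y to its left, z up, the work surface at z = 0. Lengths are in m, angles in degrees, forces in N, time in s.
With the tool pointing down it reaches from about 0.35 to 0.875 m from the base axis. Payload 4.2 kg.
Tool frame: the origin (TCP) lies midway between the tips of the shut fingers; the grasp point (between the pads) lies 19 mm behind it; y points along the fingers, x is the direction in which the jaws open and shut, and the axes are right-handed (so a half turn about y gives the same grasp; the last joint's range is limited). The gripper opens to 87 mm and grips with 3 to 60 N. Pads are 19 mm wide; open, the fingers measure 117 mm over their backs; the gripper's body (75 mm by 190 mm) begins 51 mm behind the grasp point.
Start: joints at [82.139, 22.042, 0.453, 0, -68.411, -14.817], TCP at [0.241, 0.577, 0.223] pointing down, gripper open.
Joint ranges: [-179.83, 179.83], [-69.29, 118.12], [-61.27, 80.66], [-181.25, 117.63], [-171.15, -9.14], [-177.46, 177.46]. Speed limits (degrees/s): [159.86, 159.86, 180, 180, 180, 180].

## Interface

Orientations are given as a 3x3 rotation matrix whose columns are the frame's x, y, z axes.
In Python, from station import * gives the robot as it stands.
- The arm moves only by the tool jog_arm, never from a script. Its argument "series" is a list of rows, each a list of 3 entries, a list of its own where there are three numbers: the shift along the tool's x, y, z in m, then the turn, a rotation vector about the tool's x, y, z in degrees, then the finger opening in m, from 0 to 0.087. A call has 1 to 10 rows; each row shifts and turns the commanded pose from where the row before left it, along the tool's axes as they then stand; what a row does not reach is not made up. A row lasts 1/8 s, in which the tool goes at most 62.5 mm and 10.7 degrees, less where a joint would pass 70% of its speed; a pose out of reach is approached as far as the arm can. A call is refused whole if a number of a shift passes 0.0625 or a number of a turn 10.7, either way. A call with a gripper value outside its range is refused whole. The fingers move at their own pace and stop on an object; the grip force is fixed at half the most. Time passes only in rows, so rows that do not move let the fingers close. It gives the time, the measured TCP pose, the force and the opening at its end, in the units of the state.
- sense(): the state, without advancing time (a new reading comes with each control period).
- capture(name): name is "scene" or "top"; returns the picture (420x560x3 uint8, red, green, blue); there is no depth.
- camera_info(name): a dict with "fx", "fy", "cx", "cy" (pixels), "k1" (the pictures are not rectified: a ray, as slopes to the right and down, at radius r is drawn at 1 + k1 r^2 times it, then the intrinsics apply), "rvec" (rotation vector, rad) and "tvec" (3), from world to camera coordinates, as OpenCV has them. Camera axes: x right, y down, z forward; pixel columns grow to the right and rows downward; lengths in m; the calibration is good to about 2 mm. A picture is of the moment at which its call begins. camera_info takes no time and is no camera call.
- finish_job(): hands the job in, once; it reports no verdict.
The state is a dict: "time_s": time; "joints": joint angles; "joint_velocities": joint speeds; "effort": joint torques, N m; "tcp_pos": TCP position; "ee_rot": TCP orientation; "wrist_force": force on the tool from outside, world axes, zero at the start; "moment": the same for the moment, N m; "gripper_width": opening from 0.0 (shut) to 1.0 (fully open).
Only numpy, scipy, OpenCV 4.12 (cv2) and the standard library are available. Lean on these libraries where they do the work, as an engineer would, in place of code of your own. Each camera call takes 0.05 s, during which the arm holds its last target. There are 200 camera calls.

## Task

The three grey cover plates in the aluminium cable trunking on the bench still stand proud. Take the hand roller by its wooden grip, press it firmly on the row of plates and roll it along the whole row from one end to the other, so that every plate sits flush with the trunking's edges; press with the roller only, not with the gripper. Then set the roller back upright in the tray it came from and let go, leaving the flat-footed tamper in the other tray alone.

Things in the scene. Friction and masses are not known exactly. Their poses are not given: they have to be found in the camera images.
- roller: Loose hand roller, 0.38 kg, on two black rubber wheels (radius 18 mm, 30 mm wide) at y = -23 and +23 mm, axles along x; it rolls along its y axis, with slight drag. Steel frame 40 (x) x 82 mm (y). Upright wooden grip, 30 x 30 mm square, sides along x and y, from 44 to 110 mm above the origin, cap to 114. Origin: under the grip's centre, level with the wheels' bottom; z up.
- wheel_a (a joint): Turn of the roller's wheel on its -y side (rad, either sign, 0 at the start); it rolls 18 mm per rad.
- wheel_b (a joint): Turn of the roller's wheel on its +y side (rad, either sign, 0 at the start); it rolls 18 mm per rad.
- duct: Straight aluminium cable trunking fixed to the bench, 60 mm wide (x), 264 long (y), 40 high. Origin: centre of its underside; y along it. The tops of its 9 mm wide side edges and its end blocks lie 40 mm above the origin. Between them, centred, the row of three cover plates, 198 mm long and 40 wide.
- plate_1 (a joint): Depth of the cover plate at duct y = -66.5 mm (plates are 40 x 65 x 6 mm, grey plastic): 0 = standing 6 mm proud of the trunking's edges, 0.006 = flush, at its stop. Starts at 0 to 0.0012. Moves straight down against about 5 N of friction and stays where it is left.
- plate_2 (a joint): The same for the middle plate, at duct y = 0.
- plate_3 (a joint): The same for the plate at duct y = +66.5 mm.
- roller_tray: Shallow aluminium tray fixed to the bench in which the roller stands, outside 120 x 160 mm (x, y), 14 mm high, walls and floor 4 mm thick. Origin: centre of its underside. Its y axis is the long one. A like tray, on the other side of the trunking, holds the tamper.
- tamper: Bystander: loose tamper with the same wooden grip as the roller but a flat steel foot 40 x 82 x 16 mm and no wheels. Origin: centre of its underside. To be left alone.
There are look-alikes about, which are no part of the job. Leave any green look-alike of the roller alone.

How it is judged (in metres and radians):
On the way, in this order (a step that is already met when the one before it is completed fails the run):
1. the roller bears on the trunking or its plates with more than 3 N (contact force between roller and duct above 3 N), for 0.1 s.
2. the roller has been rolled along under pressure: a wheel has turned by more than 3 rad (54 mm) and bears on the trunking or its plates with more than 1 N (contact force between roller and duct above 1 N and (value of joint any of wheel_a, wheel_b above 3 rad or value of joint any of wheel_a, wheel_b below -3 rad)), for 0.05 s.
At the end, for the whole second after the job is handed in: All three plates are pressed in to within 1.8 mm of flush (joint above 0.0042), and the roller stands upright (within about 10 degrees) and at rest on the floor of its own tray, its origin within 40 mm of the tray's centre along each of the tray's axes and less than 9 mm above the tray's underside (value of joint each of plate_1, plate_2, plate_3 above 0.0042 m and x of roller in the frame of roller_tray between -0.04 and 0.04 m and y of roller in the frame of roller_tray between -0.04 and 0.04 m and z of roller in the frame of roller_tray between 0 and 0.009 m and angle between roller's own z axis and vertical below 0.17 rad and linear speed of roller below 0.02 m/s); the robot touches nothing.
It fails at once if the gripper or arm presses on the trunking or its plates with more than 3 N (contact force between any of the fingers, the arm and duct above 3 N).
It fails at once if the tamper is moved by more than 30 mm (distance of tamper from where it was at the start of the episode above 0.03 m).
It also fails if it takes over 51 s, if anything falls off the work surface, if the arm or the gripper's body presses on something with over 40 N, if the wrist force passes 120 N, or if a joint passes its speed limit or range.

## Working session

There is one attempt and no reset: what is moved stays moved. The work goes in short steps, Python scripts to look and compute and a tool call to move; the robot and the scene stay as the last step left them, time stands still between calls to the robot, and variables do not carry over. Pictures are saved under pics/ and viewed, about 8 in all and at most 12, crops included, and the job is handed in when it is done.

Besides the shell and the picture viewer there is one more tool, called after "Emit:" in YAML: its name, and indented under it one key for each argument. jog_arm: Moves the arm, as the interface text tells. Its arguments: {"type":"object","properties":{"series":{"type":"array","items":{"type":"array"}}},"required":["series"]}

```bash
mkdir -p pics; python3 - <<'E'
from station import *
import cv2
for n in("scene","top"):
    cv2.imwrite(f"pics/{n}0.png",capture(n)[:,:,::-1]); print(n,camera_info(n))
s=sense();print(s["time_s"],s["tcp_pos"],s["ee_rot"],s["wrist_force"],s["gripper_width"])
E
```

```text
scene {'fx': 492.5663439067118, 'fy': 492.5663439067118, 'cx': 281.3915590615133, 'cy': 211.8932382140381, 'k1': -0.16029584875007422, 'rvec': array([ 1.46704647,  2.19010219, -0.78475491]), 'tvec': array([ 0.1878346 , -0.36756414,  1.51567368])}
top {'fx': 472.0313282192559, 'fy': 472.0313282192559, 'cx': 281.25223513815456, 'cy': 199.67709080812764, 'k1': -0.08012802199192447, 'rvec': array([ 2.17181169, -2.14804804,  0.15625159]), 'tvec': array([0.0241109 , 0.54565388, 1.08143087])}
0.1 [0.24074563 0.57617881 0.2215769 ] [[-3.85707591e-01 -6.85618984e-04  9.22620823e-01]
 [-9.22618926e-01 -1.87325360e-03 -3.85708190e-01]
 [ 1.99275164e-03 -9.99998010e-01  8.99630828e-05]] [ 0.6283404  -0.68537947 -0.27877257] 1.0010394303049077
```

View pics/scene0.png

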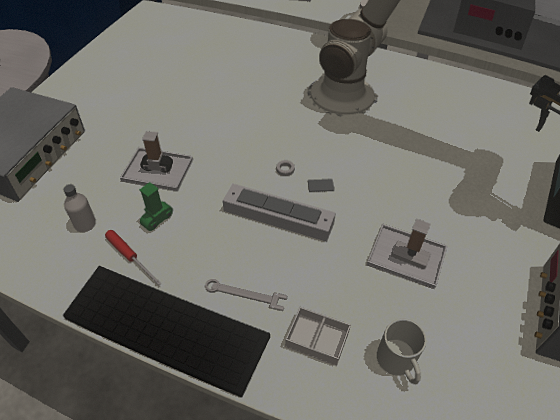

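View pics/top0.png

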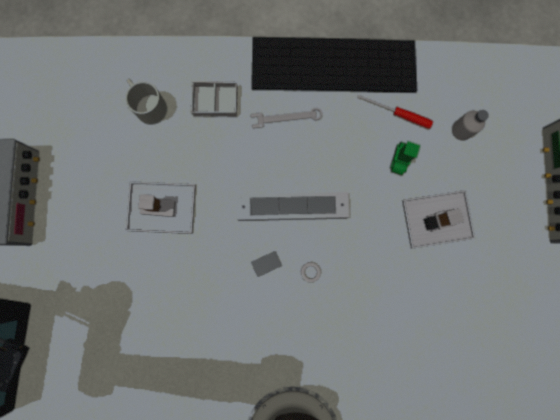

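Candidates: the roller in the right-hand tray (top 445,220; scene 153,150), the green look-alike (top 405,155; scene 152,205) and the tamper (top 155,205; scene 417,240). I choose the brown-gripped one on black wheels and check it in a close crop.

```bash
python3 - <<'E'
import cv2,numpy as np
s=cv2.imread("pics/scene0.png");t=cv2.imread("pics/top0.png")
a=cv2.resize(s[110:210,100:200],(400,400),interpolation=cv2.INTER_CUBIC)
b=cv2.resize(t[170:270,390:490],(400,400),interpolation=cv2.INTER_CUBIC)
c=cv2.resize(t[180:230,230:360],(780,300)[:2] and (520,200),interpolation=cv2.INTER_CUBIC)
o=np.zeros((600,800,3),np.uint8);o[:400,:400]=a;o[:400,400:]=b;o[400:,:520]=c
o=np.clip(o.astype(float)*1.4,0,255).astype(np.uint8)
cv2.imwrite("pics/crop1.png",o)
E
```

```text
(no output)
```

View pics/crop1.png

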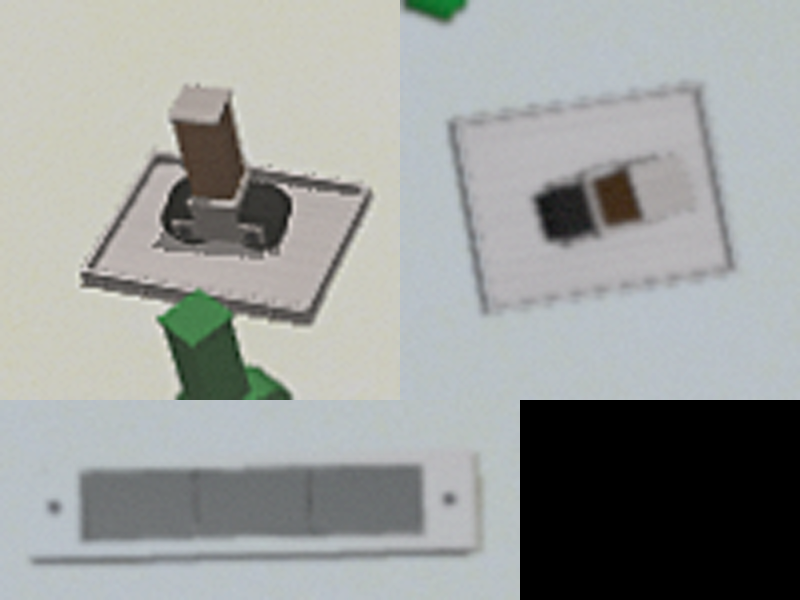

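Left crop shows the roller with black wheels and brown grip (cap at scene ~150,136; top ~557,189 → px 555... below). Now positions.

```bash
cat > h.py <<'E'
from station import *
import cv2,numpy as np
def w(name,px,z):
    c=camera_info(name);K=np.array([[c["fx"],0,c["cx"]],[0,c["fy"],c["cy"]],[0,0,1]])
    u=cv2.undistortPoints(np.array(px,float).reshape(-1,1,2),K,np.array([c["k1"],0,0,0,0]))[:,0]
    R=cv2.Rodrigues(c["rvec"])[0];o=-R.T@c["tvec"]
    d=np.c_[u,np.ones(len(u))]@R
    return o+d*((z-o[2])/d[:,2])[:,None]
def pix(name,P):
    c=camera_info(name);K=np.array([[c["fx"],0,c["cx"]],[0,c["fy"],c["cy"]],[0,0,1]])
    return cv2.projectPoints(np.array(P,float).reshape(-1,1,3),c["rvec"],np.array(c["tvec"]),K,np.array([c["k1"],0,0,0,0]))[0][:,0]
E
python3 - <<'E'
from h import *
np.set_printoptions(precision=4,suppress=True)
def rep(l,p):
    c=p.mean(0);d=np.diff(np.r_[p,p[:1]],axis=0)
    print(l,c,np.linalg.norm(d,axis=1),np.degrees(np.arctan2(d[:,1],d[:,0])))
T=lambda L:[(390+(x-400)/4,170+y/4) for x,y in L]
S=lambda L:[(100+x/4,110+y/4) for x,y in L]
D=lambda L:[(230+x/4,180+(y-400)/4) for x,y in L]
rep("cap top",w("top",T([(632,168),(683,155),(693,210),(642,222)]),.118))
rep("cap scene",w("scene",S([(180,88),(233,86),(222,124),(170,120)]),.118))
rep("tray top",w("top",T([(453,122),(700,88),(733,268),(485,310)]),.014))
rep("tray scene",w("scene",S([(155,155),(371,190),(312,317),(85,275)]),.014))
rep("plates",w("top",D([(80,472),(423,464),(424,534),(80,541)]),.046))
rep("screws",w("top",D([(54,507),(448,499)]),.04))
rep("plates scene",w("scene",[(246,190),(322,214),(314,222.5),(238,202)],.046))
E
```

```text
cap top [ 0.5    -0.3557  0.118 ] [0.0303 0.0309 0.0301 0.0303] [ -75.5717 -171.5708  103.244     8.8093]
cap scene [ 0.5056 -0.3502  0.118 ] [0.0337 0.0355 0.0337 0.03  ] [ 114.8369   20.801   -74.5422 -159.0748]
tray top [ 0.5051 -0.3531  0.014 ] [0.1569 0.1118 0.1568 0.1151] [ -81.5947 -171.5819   99.6356    8.522 ]
tray scene [ 0.5131 -0.346   0.014 ] [0.1579 0.1175 0.1589 0.1162] [  99.4463   10.4451  -81.0342 -170.0512]
plates [0.5302 0.0025 0.046 ] [0.2016 0.0414 0.2012 0.0406] [ -87.962  -179.4634   91.8217    1.0628]
screws [0.5307 0.0027 0.04  ] [0.2323 0.2323] [-88.1588  91.8412]
plates scene [0.5391 0.0109 0.046 ] [0.1945 0.0322 0.1875 0.0422] [ 89.8748 -15.628  -86.6999 178.1596]
```

Emit:
jog_arm:
  series:
    - [[0.0025,0,0.0555],[0,5.12,0],0.087]
    - [[0.0025,0,0.0555],[0,5.12,0],0.087]
    - [[0.0025,0,0.0555],[0,5.12,0],0.087]
    - [[0.0025,0,0.0555],[0,5.12,0],0.087]
    - [[0.0025,0,0.0555],[0,5.12,0],0.087]
    - [[0.0025,0,0.0555],[0,5.12,0],0.087]
    - [[0.0025,0,0.0555],[0,5.12,0],0.087]
    - [[0.0025,0,0.0555],[0,5.12,0],0.087]
    - [[0.0025,0,0.0555],[0,5.12,0],0.087]
    - [[0.0025,0,0.0555],[0,5.12,0],0.087]

```text
time_s: 1.35
tcp_pos: [0.5989, 0.1737, 0.2218]
ee_rot: [[-0.961, -0.001, 0.275], [-0.275, -0.0, -0.962], [0.001, -1.0, 0.0]]
wrist_force: [-0.3, 0.1, 0.1]
gripper_width: 0.997
```

Emit:
jog_arm:
  series:
    - [[0.0025,0,0.0555],[0,5.12,0],0.087]
    - [[0.0025,0,0.0555],[0,5.12,0],0.087]
    - [[0.0025,0,0.0555],[0,5.12,0],0.087]
    - [[0.0025,0,0.0555],[0,5.12,0],0.087]
    - [[0.0025,0,0.0555],[0,5.12,0],0.087]
    - [[0.0025,0,0.0555],[0,5.12,0],0.087]
    - [[0.0025,0,0.0555],[0,5.12,0],0.087]
    - [[0.0025,0,0.0555],[0,5.12,0],0.087]
    - [[0.0025,0,0.0555],[0,5.12,0],0.087]
    - [[0.0025,0,0.0555],[0,5.12,0],0.087]

```text
time_s: 2.6
tcp_pos: [0.5087, -0.3561, 0.2219]
ee_rot: [[-0.817, -0.001, -0.577], [0.577, 0.0, -0.817], [0.001, -1.0, 0.0]]
wrist_force: [0.4, -0.3, 0.2]
gripper_width: 0.996
```

Emit:
jog_arm:
  series:
    - [[0,0,0],[0,8.8,0],0.087]
    - [[0,0,0],[0,8.8,0],0.087]
    - [[0,0,0],[0,8.8,0],0.087]
    - [[0,0,0],[0,8.8,0],0.087]
    - [[0,0,0],[0,8.8,0],0.087]
    - [[0,0,0],[0,0,0],0.087]

```text
time_s: 3.35
tcp_pos: [0.5095, -0.3545, 0.222]
ee_rot: [[-0.191, -0.001, -0.982], [0.982, 0.001, -0.191], [0.001, -1.0, 0.001]]
wrist_force: [0.8, 0.6, 0.3]
gripper_width: 1.0
```

```bash
python3 - <<'E'
from h import *
s=sense();print(s["time_s"],s["tcp_pos"],s["ee_rot"].round(3),s["joints"].round(1),s["wrist_force"])
p=s["tcp_pos"]
a=capture("scene")[:,:,::-1];b=capture("top")[:,:,::-1]
print(pix("scene",p),pix("top",p))
o=np.hstack([cv2.resize(a[60:210,80:230],(400,400),interpolation=2),cv2.resize(b[150:300,380:530],(400,400),interpolation=2)])
cv2.imwrite("pics/p2.png",np.clip(o*1.4,0,255).astype(np.uint8))
E
```

```text
3.35 [ 0.50953699 -0.35451075  0.22200432] [[-0.191 -0.001 -0.982]
 [ 0.982  0.001 -0.191]
 [ 0.001 -1.     0.001]] [-19.9  21.7  -0.2  -0.  -68.2 -59.1] [0.78279246 0.63660934 0.2967731 ]
[[139.90311393 103.22108631]] [[474.38767983 207.53619641]]
```

View pics/p2.png

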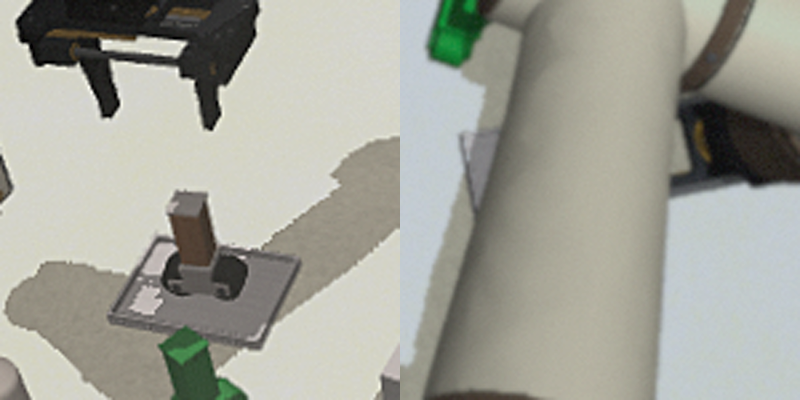

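Fingertips appear at scene px ~(140,105), within ~2 px of the predicted TCP and above the grip, so the top-view estimate stands. Descend and grip.

Emit:
jog_arm:
  series:
    - [[0.001,0.05,0.008],[0,0,0],0.087]
    - [[0,0.05,0],[0,0,0],0.087]
    - [[0,0.035,0],[0,0,0],0.087]
    - [[0,0.017,0],[0,0,0],0.087]
    - [[0,0,0],[0,0,0],0.087]
    - [[0,0,0],[0,0,0],0.0]
    - [[0,0,0],[0,0,0],0.0]
    - [[0,0,0],[0,0,0],0.0]
    - [[0,0,0],[0,0,0],0.0]
    - [[0,0,0],[0,0,0],0.0]

```text
time_s: 4.7
tcp_pos: [0.5018, -0.3552, 0.0707]
ee_rot: [[-0.189, 0.0, -0.982], [0.982, -0.0, -0.189], [-0.0, -1.0, -0.0]]
wrist_force: [-0.6, -0.1, -0.8]
gripper_width: 0.516
```

Emit:
jog_arm:
  series:
    - [[0,0,0],[0,0,0],0.0]
    - [[0,0,0],[0,0,0],0.0]

```text
time_s: 4.95
tcp_pos: [0.5017, -0.3552, 0.0705]
ee_rot: [[-0.189, -0.0, -0.982], [0.982, 0.0, -0.189], [0.0, -1.0, 0.0]]
wrist_force: [-1.3, -0.4, 0.8]
gripper_width: 0.352
```

```bash
python3 - <<'E'
from h import *
s=sense();print(s["time_s"],s["tcp_pos"],s["ee_rot"].round(3),s["wrist_force"],s["gripper_width"]*87)
a=capture("scene")[:,:,::-1]
o=cv2.resize(a[60:210,80:230],(600,600),interpolation=2)
cv2.imwrite("pics/p3.png",np.clip(o*1.4,0,255).astype(np.uint8))
E
```

```text
4.95 [ 0.50173699 -0.35518324  0.07048942] [[-0.189 -0.    -0.982]
 [ 0.982  0.    -0.189]
 [ 0.    -1.     0.   ]] [-1.30848771 -0.43345475  0.76409916] 30.651658973978837
```

View pics/p3.png

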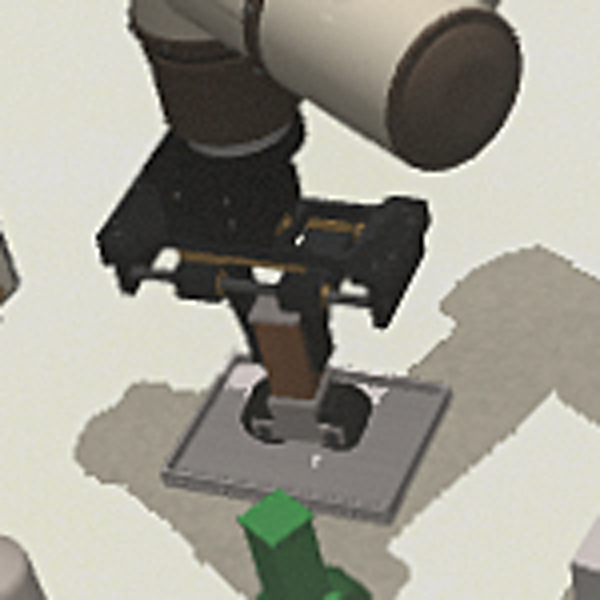

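Emit:
jog_arm:
  series:
    - [[0,0,0],[0,0,0],0.0]
    - [[0,-0.02,0],[0,0,0],0.0]
    - [[0,-0.04,0],[0,0,0],0.0]
    - [[0,-0.04,0],[0,9.1,0],0.0]
    - [[0.0475,0,-0.0066],[0,0,0],0.0]
    - [[0.0475,0,-0.0066],[0,0,0],0.0]
    - [[0.0475,0,-0.0066],[0,0,0],0.0]
    - [[0.0475,0,-0.0066],[0,0,0],0.0]
    - [[0.0475,0,-0.0066],[0,0,0],0.0]
    - [[0.0475,0,-0.0066],[0,0,0],0.0]

```text
time_s: 6.25
tcp_pos: [0.5312, -0.0674, 0.1694]
ee_rot: [[-0.031, -0.002, -1.0], [1.0, 0.0, -0.031], [0.0, -1.0, 0.002]]
wrist_force: [-0.1, 0.2, -4.6]
gripper_width: 0.355
```

Emit:
jog_arm:
  series:
    - [[0,0.025,0],[0,0,0],0.0]
    - [[0,0,0],[0,0,0],0.0]

```text
time_s: 6.5
tcp_pos: [0.5296, -0.0686, 0.1428]
ee_rot: [[-0.032, -0.008, -0.999], [0.999, -0.0, -0.032], [0.0, -1.0, 0.008]]
wrist_force: [-0.7, 0.8, -3.4]
gripper_width: 0.35
```

```bash
python3 - <<'E'
from h import *
s=sense();print(s["time_s"],s["tcp_pos"],s["ee_rot"].round(3),s["wrist_force"],s["gripper_width"]*87)
a=capture("scene")[:,:,::-1]
o=cv2.resize(a[110:260,180:380],(800,600),interpolation=2)
cv2.imwrite("pics/p4.png",np.clip(o*1.4,0,255).astype(np.uint8))
E
```

```text
6.5 [ 0.52956737 -0.06856325  0.14281178] [[-0.032 -0.008 -0.999]
 [ 0.999 -0.    -0.032]
 [ 0.    -1.     0.008]] [-0.73594616  0.83238387 -3.3555253 ] 30.448045567196395
```

View pics/p4.png

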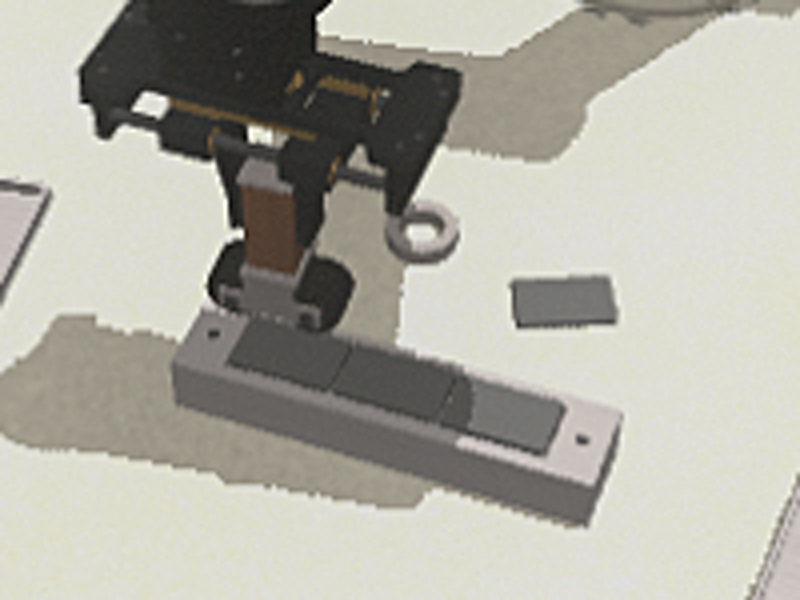

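```bash
python3 - <<'E'
from h import *
s=sense();p=s["tcp_pos"];R=s["ee_rot"];print(s["time_s"],p)
ry=R[:,0];rx=-R[:,2];up=-R[:,1]
for n,v in (("gl",-.015),("gr",.015)):
    print(n,pix("scene",p+up*(.044-.0665)+rx*.015+ry*v))
dy=np.array([-.032,.9995,0]);dx=np.array([.9995,.032,0]);c=np.array([.530,.0025,.046])
print([ (pix("scene",c+dx*a+dy*b)[0]).round(1) for a,b in((-.02,-.099),(.02,-.099),(.02,.099),(-.02,.099))])
E
```

```text
6.55 [ 0.53094181 -0.06914262  0.14426463]
gl [[239.86609087 175.25833831]]
gr [[252.06763915 178.65408271]]
[array([242.3, 186.4]), array([235.7, 197.9]), array([314.8, 220.9]), array([320. , 208.5])]
```

Plates appear ~2 px lower than predicted, same as the fingertips did; grip shows ~0 offset, so the roller sits a few mm toward −x. I nudge +3 mm in x and descend with force checks.

Emit:
jog_arm:
  series:
    - [[0,0.02,-0.003],[0,0,0],0.0]
    - [[0,0.007,0],[0,0,0],0.0]
    - [[0,0.003,0],[0,0,0],0.0]
    - [[0,0,0],[0,0,0],0.0]

```text
time_s: 7.05
tcp_pos: [0.5354, -0.0693, 0.116]
ee_rot: [[-0.031, 0.0, -1.0], [1.0, -0.0, -0.031], [-0.0, -1.0, -0.0]]
wrist_force: [-0.7, 0.0, -4.1]
gripper_width: 0.348
```

Emit:
jog_arm:
  series:
    - [[0,0.003,0],[0,0,0],0.0]
    - [[0,0.002,0],[0,0,0],0.0]
    - [[0,0,0],[0,0,0],0.0]

```text
time_s: 7.42
tcp_pos: [0.5356, -0.069, 0.1111]
ee_rot: [[-0.032, 0.001, -0.999], [0.999, -0.0, -0.032], [-0.0, -1.0, -0.001]]
wrist_force: [-0.8, -0.1, -0.8]
gripper_width: 0.352
```

Emit:
jog_arm:
  series:
    - [[0,0.002,0],[0,0,0],0.0]
    - [[0,0.002,0],[0,0,0],0.0]
    - [[0,0,0],[0,0,0],0.0]

```text
time_s: 7.8
tcp_pos: [0.5356, -0.069, 0.1066]
ee_rot: [[-0.032, 0.001, -0.999], [0.999, -0.0, -0.032], [-0.0, -1.0, -0.001]]
wrist_force: [0.6, -0.1, -0.2]
gripper_width: 0.349
```

Emit:
jog_arm:
  series:
    - [[0,0.002,0],[0,0,0],0.0]
    - [[0,0,0],[0,0,0],0.0]

```text
time_s: 8.05
tcp_pos: [0.5359, -0.0691, 0.1063]
ee_rot: [[-0.033, 0.002, -0.999], [0.999, -0.001, -0.033], [-0.001, -1.0, -0.001]]
wrist_force: [-2.5, 0.0, 9.1]
gripper_width: 0.35
```

Emit:
jog_arm:
  series:
    - [[0,0.001,0],[0,0,0],0.0]
    - [[0.008,0,0],[0,0,0],0.0]
    - [[0.01,0,0],[0,0,0],0.0]
    - [[0.01,0,0],[0,0,0],0.0]
    - [[0.01,0,0],[0,0,0],0.0]
    - [[0.01,0,0],[0,0,0],0.0]

```text
time_s: 8.8
tcp_pos: [0.533, -0.0221, 0.1062]
ee_rot: [[-0.033, -0.002, -0.999], [0.999, -0.003, -0.033], [-0.003, -1.0, 0.002]]
wrist_force: [-6.5, -3.8, 16.6]
gripper_width: 0.348
```

Emit:
jog_arm:
  series:
    - [[0.01,0,0],[0,0,0],0.0]
    - [[0.01,0,0],[0,0,0],0.0]
    - [[0.01,0,0],[0,0,0],0.0]
    - [[0.01,0,0],[0,0,0],0.0]

```text
time_s: 9.3
tcp_pos: [0.5311, 0.0174, 0.1061]
ee_rot: [[-0.033, -0.003, -0.999], [0.999, -0.004, -0.033], [-0.003, -1.0, 0.003]]
wrist_force: [-8.2, -4.6, 17.6]
gripper_width: 0.35
```

Emit:
jog_arm:
  series:
    - [[0.01,0,0.0005],[0,0,0],0.0]
    - [[0.01,0,0.0005],[0,0,0],0.0]
    - [[0.01,0,0.0005],[0,0,0],0.0]
    - [[0.01,0,0.0003],[0,0,0],0.0]
    - [[0.01,0,0.0003],[0,0,0],0.0]
    - [[0.008,0,0.0003],[0,0,0],0.0]
    - [[0,0,0],[0,0,0],0.0]

```text
time_s: 10.18
tcp_pos: [0.528, 0.0769, 0.1062]
ee_rot: [[-0.033, 0.0, -0.999], [0.999, -0.001, -0.033], [-0.001, -1.0, -0.0]]
wrist_force: [-7.2, 0.9, 15.1]
gripper_width: 0.343
```

Emit:
jog_arm:
  series:
    - [[0,-0.005,0],[0,0,0],0.0]
    - [[0,-0.02,0],[0,0,0],0.0]
    - [[0,-0.03,0],[0,0,0],0.0]
    - [[0,0,0],[0,0,0],0.0]

```text
time_s: 10.68
tcp_pos: [0.5295, 0.0774, 0.1597]
ee_rot: [[-0.032, 0.004, -0.999], [0.999, 0.002, -0.032], [0.002, -1.0, -0.004]]
wrist_force: [0.2, 0.9, -4.6]
gripper_width: 0.343
```

Emit:
jog_arm:
  series:
    - [[-0.0538,0,0.005],[0,0,0],0.0]
    - [[-0.0538,0,0.005],[0,0,0],0.0]
    - [[-0.0538,0,0.005],[0,0,0],0.0]
    - [[-0.0538,0,0.005],[0,0,0],0.0]
    - [[-0.0538,0,0.005],[0,0,0],0.0]
    - [[-0.0538,0,0.005],[0,0,0],0.0]
    - [[-0.0538,0,0.005],[0,0,0],0.0]
    - [[-0.0538,0,0.005],[0,-9.1,0],0.0]
    - [[0,0,0],[0,0,0],0.0]
    - [[0,0,0],[0,0,0],0.0]

```text
time_s: 11.92
tcp_pos: [0.5007, -0.354, 0.1561]
ee_rot: [[-0.187, -0.003, -0.982], [0.982, 0.002, -0.187], [0.003, -1.0, 0.003]]
wrist_force: [-0.2, 1.2, -4.7]
gripper_width: 0.347
```

```bash
python3 - <<'E'
from h import *
a=capture("scene")[:,:,::-1]
s=sense();print(s["time_s"],s["tcp_pos"],s["ee_rot"].round(3),s["wrist_force"])
o=np.vstack([cv2.resize(a[170:245,210:350],(560,300),interpolation=2),cv2.resize(a[95:200,70:266],(560,300),interpolation=2)])
cv2.imwrite("pics/p5.png",np.clip(o*1.4,0,255).astype(np.uint8))
E
```

```text
11.975 [ 0.50124006 -0.35350691  0.15676939] [[-0.189 -0.003 -0.982]
 [ 0.982  0.002 -0.189]
 [ 0.002 -1.     0.002]] [ 0.53229076  0.36831188 -4.62569079]
```

View pics/p5.png

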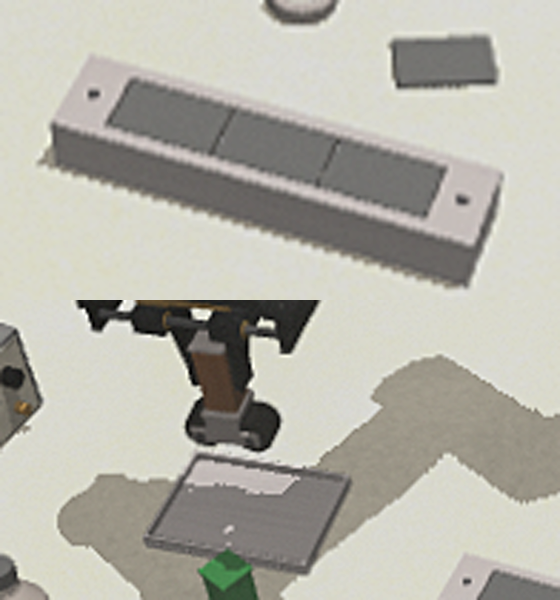

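All three plates look flush (no shadow steps); the roller hangs above its tray. Lowering.

Emit:
jog_arm:
  series:
    - [[0,0.04,0],[0,0,0],0.0]
    - [[0,0.03,0],[0,0,0],0.0]
    - [[0,0.01,0],[0,0,0],0.0]
    - [[0,0.004,0],[0,0,0],0.0]
    - [[0,0,0],[0,0,0],0.0]

```text
time_s: 12.6
tcp_pos: [0.5028, -0.3546, 0.0756]
ee_rot: [[-0.19, 0.002, -0.982], [0.982, -0.001, -0.19], [-0.001, -1.0, -0.001]]
wrist_force: [0.3, 0.3, -3.2]
gripper_width: 0.344
```

Emit:
jog_arm:
  series:
    - [[0,0.002,0],[0,0,0],0.0]
    - [[0,0,0],[0,0,0],0.0]

```text
time_s: 12.85
tcp_pos: [0.5022, -0.3547, 0.0732]
ee_rot: [[-0.189, 0.001, -0.982], [0.982, -0.0, -0.189], [-0.001, -1.0, -0.001]]
wrist_force: [-0.4, 0.1, -4.2]
gripper_width: 0.344
```

Emit:
jog_arm:
  series:
    - [[0,0.0015,0],[0,0,0],0.0]
    - [[0,0.0015,0],[0,0,0],0.0]
    - [[0,0,0],[0,0,0],0.0]

```text
time_s: 13.22
tcp_pos: [0.5022, -0.3549, 0.0704]
ee_rot: [[-0.19, 0.001, -0.982], [0.982, -0.001, -0.19], [-0.001, -1.0, -0.0]]
wrist_force: [-1.8, -0.7, 1.7]
gripper_width: 0.341
```

Contact (force rose by ~6 N). Release and retreat.

Emit:
jog_arm:
  series:
    - [[0,-0.0005,0],[0,0,0],0.015]
    - [[0,0,0],[0,0,0],0.032]
    - [[0,0,0],[0,0,0],0.045]
    - [[0,0,0],[0,0,0],0.087]
    - [[0,0,0],[0,0,0],0.087]
    - [[0,0,0],[0,0,0],0.087]
    - [[0,0,0],[0,0,0],0.087]
    - [[0,0,0],[0,0,0],0.087]

```text
time_s: 14.22
tcp_pos: [0.5019, -0.3546, 0.07]
ee_rot: [[-0.189, -0.0, -0.982], [0.982, 0.0, -0.189], [0.0, -1.0, 0.0]]
wrist_force: [0.3, 0.8, -0.2]
gripper_width: 0.95
```

Emit:
jog_arm:
  series:
    - [[0,-0.02,0],[0,0,0],0.087]
    - [[0,-0.05,0],[0,0,0],0.087]
    - [[0,-0.05,0],[0,0,0],0.087]
    - [[0,-0.04,0],[0,0,0],0.087]
    - [[0,0,0],[0,0,0],0.087]
    - [[0,0,0],[0,0,0],0.087]
    - [[0,0,0],[0,0,0],0.087]

```text
time_s: 15.1
tcp_pos: [0.5012, -0.3542, 0.2284]
ee_rot: [[-0.189, -0.003, -0.982], [0.982, 0.001, -0.189], [0.002, -1.0, 0.002]]
wrist_force: [-0.3, 0.3, -0.8]
gripper_width: 0.998
```

```bash
python3 - <<'E'
from h import *
a=capture("scene")[:,:,::-1]
s=sense();print(s["time_s"],s["tcp_pos"],s["wrist_force"],s["gripper_width"])
o=a[60:300,60:460]
cv2.imwrite("pics/p6.png",np.clip(cv2.resize(o,(800,480),interpolation=2)*1.4,0,255).astype(np.uint8))
E
```

```text
15.15 [ 0.50137875 -0.35429716  0.22849878] [ 0.1066146   1.02777488 -0.33314839] 1.0008054367073596
```

View pics/p6.png

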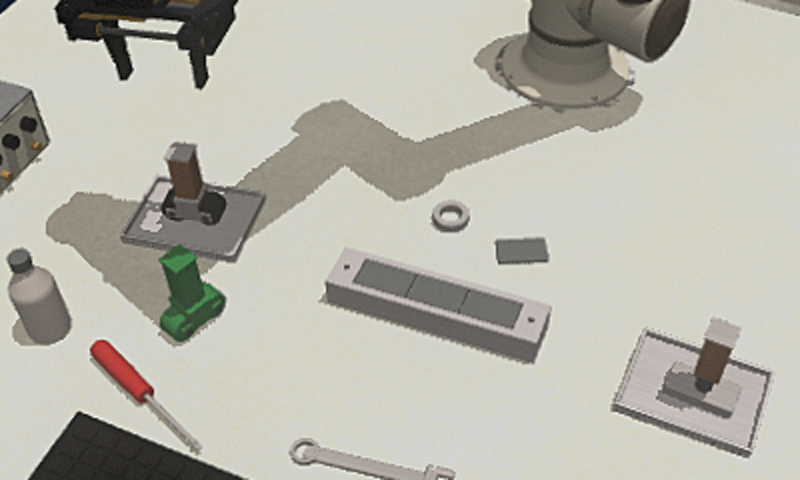

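The roller stands upright in its tray (crop ~190,190), the plates are flush (~440,290), and the tamper and the green look-alike are untouched.

```bash
python3 -c "
from station import *
print(finish_job())"
```

```text
the job is handed in; nothing more can be done
None
```

I rolled all three cover plates flush with the roller, set it back upright in its own tray, let go and handed the job in at about 15 s. `finish_job()` reports no verdict, so whether it passed is not confirmed.

- **Rolling:** I gripped the roller by its wooden grip and pressed it down at one end of the row with about 13–22 N. I then rolled it about 145 mm to the other end. Tool height stayed at 106 mm the whole way, which matches all the plates being at their stops.
- **Side force:** About 8 N of sideways force built up while rolling. I eased it with a small sideways correction, and it did no visible harm.
- **Last checks:** The closing picture shows all three plates flush and the roller upright near the centre of its tray. The gripper is open about 110 mm above the roller's top and touching nothing. The tamper and the green look-alike are where they were.
- **Disagreement:** The two cameras' position estimates differed by about 7 mm. I went by the top camera, because a view of the fingertips showed the scene camera was the one that was off.

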